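Clamp the objective tube with a sliding bar and jam the bar with its thumb wedge

ROBOT

A 7-joint arm with a two-finger parallel gripper is mounted at the origin on the work surface. World frame = base frame: x ahead of the robot, y to its left, z up, the work surface at z = 0. Lengths are in m, angles in rad, forces in N, time in s.
With the tool pointing down it reaches from about 0.425 to 0.925 m from the base axis. Payload 6.8 kg.
Tool frame: the origin (TCP) lies midway between the tips of the shut fingers; the grasp point (between the pads) lies 19 mm behind it; x points along the fingers, y is the direction in which the jaws open and shut, and the axes are right-handed (so a half turn about x gives the same grasp; the last joint's range is limited). The gripper opens to 85 mm and grips with 20 to 120 N. Pads are 22 mm wide; open, the fingers measure 114 mm over their backs; the gripper's body (76 mm by 85 mm) begins 54 mm behind the grasp point. The pads swing forward as they close: fully open they stand 13 mm farther back than shut.
Start: joints at [1.107, 0.477, 0.022, 1.555, -0.011, 1.109, -0.083], TCP at [0.235, -0.633, 0.231] pointing down, gripper open.
Joint ranges: [-2.96, 2.96], [-0.34, 2.1], [-1.41, 1.46], [0.24, 2.44], [-1.37, 4.51], [0.17, 1.92], [-2.96, 2.96]. Speed limits (rad/s): [2.39, 2.39, 3.14, 3.14, 3.14, 3.14, 3.14].

INTERFACE

Orientations are given as a rotation vector (axis times angle).
In Python, from bench import r, viewer, nets gives the robot as it stands.
- The arm moves only by the shell command python3 -m pendant 'ROWS' [FORCE]. ROWS is JSON, one flat list of numbers, 5 for each row, row after row: the finger opening in mm, from 0 to 85.4, then the shift along the tool's x, y, z in mm, then the turn about the tool's x in rad. A call has 1 to 20 rows; each row shifts and turns the commanded pose from where the row before left it, along the tool's axes as they then stand; what a row does not reach is not made up. A row lasts 1/8 s, in which the tool goes at most 62.5 mm and 10.7 degrees, less where a joint would pass 70% of its speed; a pose out of reach is approached as far as the arm can. A call with a gripper value outside its range is refused whole. The fingers move at their own pace and stop on an object; FORCE is the grip in N (left out, the last holds). Time passes only in rows, so rows that do not move let the fingers close. It gives the time, the measured TCP pose, the force and the opening at its end, in the units of the state.
- r.get_obs(): the state, without advancing time (a new reading comes with each control period).
- viewer.grab_frame(name): name is "scene" or "top" or "wrist"; returns (picture, depth): 400x640x3 uint8, red, green, blue; 400x640 float32, m along the optical axis (not along the pixel's ray), 0 where there is no reading.
- viewer.calibration(name): a dict with "mtx" (3x3 intrinsics, pixels), "distortion" ([k1, k2, p1, p2, k3] as OpenCV has them; the pictures are not rectified), "world_to_cam" (4x4, takes a point from world to camera coordinates). Camera axes: x right, y up, looking along -z (the intrinsics and any distortion apply to the point x, -y, -z); pixel columns grow to the right and rows downward; lengths in m; the calibration is good to about 2 mm. A picture is of the moment at which its call begins: read the wrist's pose just before it. calibration takes no time and is no camera call; for the wrist camera it gives the pose at the moment of the call.
- r.hand_in(): hands the job in, once; it reports no verdict.
Trained networks look in the newest picture that a camera, given by its name, has taken for a name from the list of things; names that differ only in an ending like _2 or _b are one class to them, and where a whole thing is asked for, a point or a joint stands for the part that bears it (a point fixed in the world has none). Each returns a list of dicts, best first, with "score" (0 to 1); they miss things now and then, are a little off and sometimes report something else, mostly with a low value. They report only what shows in the picture. A call takes as long as a camera call. They do not tell look-alikes from the thing itself.
- nets.look_for(name, camera): "location" ([x, y, z] in m, in world coordinates, good to about 4 mm: the middle of the surface that is visible of it).
- nets.silhouettes(name, camera): "mask" (400x640 bool, what is visible of it).
The state is a dict: "clock": time; "joints": joint angles; "qvel": joint speeds; "tau": joint torques, N m; "tcp_pos": TCP position; "orientation": TCP orientation; "contact_force": force on the tool from outside, world axes, zero at the start; "moment": the same for the moment, N m; "grip_width": finger opening in m.
Only numpy, scipy, OpenCV 4.12 (cv2) and the standard library are available. Lean on these libraries where they do the work, as an engineer would, in place of code of your own. Each camera call takes 0.05 s, during which the arm holds its last target. There are 200 camera calls.

TASK

Slide the steel bar forward by its upright knob until its nose has pushed the green tube fully home against the back stop, then drive the thumb wedge firmly forward along its ramp until it jams the bar, reaching in at a slant under the lens rack. Then test the lock: pull the sprung knob about 12 mm back towards the near end of the bed against its spring, the bar staying put, and let go. Leave the tube clamped and the wedge tight; do not touch the lens rack or disturb the loose things beside the bed.

Things in the scene. Friction and masses are not known exactly. Their poses are not given: they have to be found in the camera images.
- bed: Fixed grey clamping bed plate, 450 x 250 x 12 mm (x -230 to 220, y -110 to 140 mm). Origin on the desk top; x runs forward along the bar to the tube and back stop, y left, z up; upper face at z = 12 mm. The bar slides along y = 0, its left side at y = 20 mm; a low guide strip stands right of it; at the far end a V cradle for the tube and a back stop with its face at x = 200 mm.
- ramp (a point): Point on the inner face of the ramp fence at its near end: bed x = -30, y = 54 mm, 42 mm above the desk. The fence is a dark steel block left of the bar, 130 mm long, 30 mm high; stiff springs back it (about 12 N per mm sideways); its inner face slants 7 degrees towards the bar as x grows (y = 38.6 mm at x = 95 mm), so the gap between it and the bar narrows forward.
- rack: Fixed wooden lens rack, a bridge across the bed over bar and wedge; origin and axes as the bed's. Board x -20 to 25, y -113 to 143 mm, underside 117 mm above the desk, with uprights and lens cells up to 194 mm; posts at y = -100 and 130 mm. An upright gripper cannot follow the wedge to its jam place: lean the tool 25 to 45 degrees, fingers pointing forward and down.
- bar (a joint): Travel of the steel bar (238 x 40 x 30 mm, upper face 42 mm above the desk) forward along the bed's x, m: 0 fully back, 0.060 when its nose holds the tube against the back stop. It slides with about 1.5 N friction and stays where left; pushing the tube along takes a few newtons more.
- nose (a point): Centre of the front face of the brass nose of the bar (26 mm diameter), 33 mm above the desk; at bed x = 40 mm plus the joint value of bar.
- knob (a point): Point on the axis of the upright aluminium knob near the back end of the bar, 68 mm above the desk; knob 26 mm in diameter, upright, from 46 to 86 mm above the desk, on a flat foot 36 x 30 mm. At bed x = -192 mm + bar - pull, y = 0. To be pinched from above.
- pull (a joint): Travel of the sprung knob back along the bar (bed's -x), m: 0 at rest against its forward stop, at most 0.016. Pushed forward it carries the bar rigidly; pulled back it stretches a spring, about 2.3 N at the start and 0.18 N more per mm (4.4 N at 12 mm), so an unlocked bar slides back instead. It springs back to 0 when let go.
- wedge: Loose brass thumb wedge on the bed between bar and fence, thumb tab near, thin end forward: 110 mm long, 28 high, 34 thick at the tab, 20.5 at the thin end, 0.3 kg. Origin at the bottom at the near face of the thumb end, mid-thickness; x runs to the thin end; flat face (y = -17 mm) to the bar, slanted face to the fence. The tab is an upright plate 14 mm along x, 26 wide (y -15 to 11), 46 high.
- wedge_tip (a point): Middle of the wedge's thin end, at wedge x = 110, y = -7, z = 14 mm. The wedge starts loose, its origin 15 to 35 mm behind its jam place, which is about bed x = -30 mm, the push then rising steadily over the next 5 to 12 mm as the fence yields. A push of 15 to 20 N, low on the tab (about 10 mm above the bed), makes it hold.
- tube_near (a point): Centre of the near end face of the green-lacquered objective tube, 42 mm above the desk; the frame's x runs along the tube's axis towards the back stop. The loose tube is 100 mm long, 48 mm in diameter, 0.25 kg, and lies along the bed's x in the cradle. It starts 5 to 15 mm short of the back stop; home, this point is at bed x = 100 mm.
- cap: Loose turned aluminium collimator cap, 72 mm diameter, 40 mm high, to the left of the bed; bystander. Origin at its underside.
- thumbscrew: Loose brass thumb screw standing on its head, 28 mm diameter, 62 mm high, to the left of the bed; bystander. Origin at its underside.
- gauge: Loose flat steel focusing gauge, 160 x 75 x 12 mm, lying to the right of the bed; bystander. Origin at its underside.
Mind the look-alikes: they are no part of the job. Leave any pink or purple look-alike of the wedge alone.

How it is judged:
By the outcome, as a careful person would: the job done as asked, in the order asked, and still so for the second after the job is handed in, with the robot touching nothing.
It also fails if it takes over 69 s, if anything falls off the work surface, if the arm or the gripper's body presses on something with over 40 N, if the wrist force passes 120 N, or if a joint passes its speed limit or range.

## Working session

There is one attempt and no reset: what is moved stays moved. The work goes in short steps, Python scripts to look and compute and a shell command to move; the robot and the scene stay as the last step left them, time stands still between calls to the robot, and variables do not carry over. Pictures are saved under pics/ and viewed, about 8 in all and at most 12, crops included, and the job is handed in when it is done.

```bash
ls; mkdir -p pics
python3 - <<'E'
from bench import r,viewer,nets
import cv2,numpy as np
o=r.get_obs();print({k:np.round(v,3) for k,v in o.items()})
ims=[]
for c in("scene","top"):
    p,d=viewer.grab_frame(c);cv2.imwrite(f"pics/{c}0.png",p[...,::-1])
    print(c,np.round(viewer.calibration(c)["world_to_cam"],3).tolist())
    for n in("bed","bar","knob","wedge","tube_near","rack","cap","thumbscrew","gauge"):
        print(n,[(round(x["score"],2),np.round(x["location"],3).tolist()) for x in nets.look_for(n,c)[:4]])
E
```

```text
pics
{'clock': np.float64(0.0), 'joints': array([ 1.107,  0.478,  0.022,  1.556, -0.011,  1.109, -0.083]), 'qvel': array([-0.   , -0.001, -0.001, -0.001, -0.   , -0.001,  0.001]), 'tau': array([-0.0000e+00, -5.9646e+01,  1.6080e+00, -2.8119e+01,  1.2000e-02,
        9.0000e-03, -0.0000e+00]), 'tcp_pos': array([ 0.235, -0.632,  0.23 ]), 'orientation': array([ 2.028,  0.367, -2.029]), 'contact_force': array([-0.358, -0.656, -0.263]), 'moment': array([0.017, 0.055, 0.007]), 'grip_width': np.float64(0.086)}
scene [[0.898, 0.439, 0.014, -0.501], [-0.372, 0.742, 0.558, 0.137], [0.234, -0.507, 0.83, -0.992], [0.0, 0.0, 0.0, 1.0]]
bed []
bar [(0.89, [0.588, 0.02, 0.04])]
knob [(0.64, [0.52, 0.004, 0.069])]
wedge [(0.95, [0.65, 0.068, 0.041]), (0.89, [0.554, -0.203, 0.023]), (0.6, [0.345, 0.105, 0.028]), (0.34, [0.519, 0.003, 0.071])]
tube_near [(0.87, [0.819, 0.052, 0.065])]
rack [(0.96, [0.692, 0.001, 0.156]), (0.56, [0.585, 0.02, 0.042])]
cap []
thumbscrew [(0.45, [0.52, 0.236, 0.023])]
gauge [(0.62, [0.794, -0.163, 0.003])]
top [[-0.001, -1.0, -0.004, 0.042], [0.986, -0.002, 0.165, -0.558], [-0.165, -0.003, 0.986, -0.991], [0.0, 0.0, 0.0, 1.0]]
bed [(0.82, [0.652, 0.047, 0.012])]
bar [(0.75, [0.591, 0.022, 0.045])]
knob [(0.76, [0.511, 0.01, 0.086])]
wedge [(0.92, [0.644, 0.07, 0.042]), (0.76, [0.55, -0.203, 0.025]), (0.73, [0.337, 0.114, 0.028])]
tube_near [(0.81, [0.811, 0.062, 0.064]), (0.72, [0.646, 0.253, 0.042])]
rack [(0.85, [0.67, 0.051, 0.156])]
cap [(0.83, [0.647, 0.255, 0.042])]
thumbscrew [(0.69, [0.513, 0.236, 0.014])]
gauge [(0.72, [0.793, -0.16, 0.009]), (0.72, [0.647, 0.079, 0.039]), (0.3, [0.51, 0.012, 0.089])]
```

View pics/top0.png

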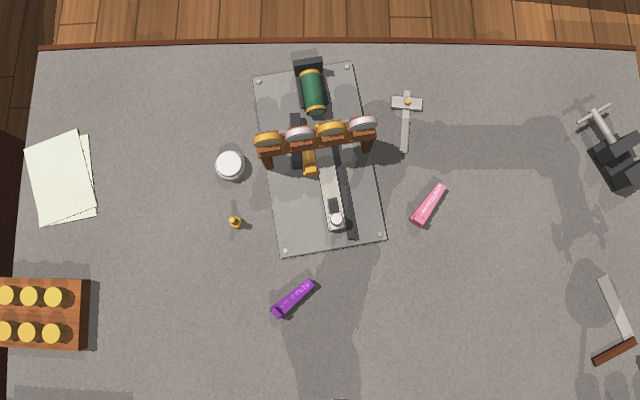

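View pics/scene0.png

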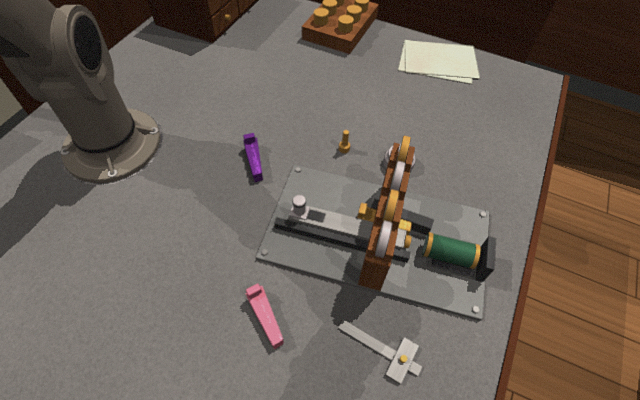

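The top view shows the bed yawed slightly. The knob is at (336,220), the brass wedge at (310,160) under the rack, and the tube at (313,90). The pink (428,204) and purple (293,298) wedges are decoys lying off the bed. The brass one between bar and fence fits the description. Next I'll measure the bed pose and parts from depth.

```bash
cat > h.py <<'E'
from bench import r,viewer,nets
import cv2,numpy as np
from scipy.spatial.transform import Rotation as R
def cloud(c):
    p,d=viewer.grab_frame(c);k=viewer.calibration(c)
    v,u=np.mgrid[0:400,0:640]
    n=cv2.undistortPoints(np.stack([u,v],-1).reshape(-1,1,2).astype(np.float64),np.array(k["mtx"]),np.array(k["distortion"])).reshape(400,640,2)
    P=np.stack([n[...,0]*d,-n[...,1]*d,-d],-1)
    T=np.linalg.inv(np.array(k["world_to_cam"]))
    W=P@T[:3,:3].T+T[:3,3]; W[d<=0]=np.nan
    return p,W
def proj(c,X):
    k=viewer.calibration(c);T=np.array(k["world_to_cam"])
    q=np.atleast_2d(X)@T[:3,:3].T+T[:3,3]; q=q*[1,-1,-1]
    return cv2.projectPoints(q,np.zeros(3),np.zeros(3),np.array(k["mtx"]),np.array(k["distortion"]))[0].reshape(-1,2)
E
python3 - <<'E'
from h import *
for c in("top","scene"):
    p,W=cloud(c)
    x,y,z=np.moveaxis(W,-1,0)
    desk=z[(abs(z)<.01)&(x>.4)&(x<.9)&(abs(y)<.3)];print(c,"desk z",np.nanmedian(desk))
    m=(z>.008)&(z<.017)&(x>.42)&(x<.97)&(y>-.14)&(y<.24)
    m=cv2.morphologyEx(m.astype(np.uint8),cv2.MORPH_OPEN,np.ones((3,3)))
    n,l,s,_=cv2.connectedComponentsWithStats(m)
    big=np.isin(l,[i for i in range(1,n) if s[i,4]>400])
    Q=W[big][:,:2].astype(np.float32)*1000
    (cx,cy),(a,b),ang=cv2.minAreaRect(Q);print("rect",cx,cy,a,b,ang,len(Q), "z",np.median(W[big][:,2]))
    # knob top
    k=(z>.08)&(z<.092)&(x>.44)&(x<.58)&(abs(y)<.06);print("knob",np.nanmean(W[k],0),k.sum())
    np.save(f"W_{c}.npy",W);np.save(f"P_{c}.npy",p)
E
```

```text
top desk z 0.00041806565062474377
rect 674.4788818359375 53.02446746826172 449.1228942871094 251.10560607910156 9.8829984664917 11633 z 0.012244294996655913
knob [0.51357516 0.01000321 0.08581406] 122
scene desk z 0.00015156768464807957
rect 675.3316650390625 52.33454895019531 451.5823669433594 252.00732421875 9.923023223876953 13784 z 0.011714564966661012
knob [0.5149894  0.00720416 0.08457467] 133
```

```bash
cat >> h.py <<'E'
YAW=np.deg2rad(9.9);O=np.array([.6824,.0388,0.])
B=R.from_euler("z",YAW).as_matrix()
tobed=lambda X:(np.asarray(X)-O)@B
toworld=lambda X:np.asarray(X)@B.T+O
def st(msg=""):
    o=r.get_obs();M=R.from_rotvec(o["orientation"]).as_matrix()
    print(msg,"t",round(float(o["clock"]),2),"tcp_bed",np.round(tobed(o["tcp_pos"])*1000,1),"F_bed",np.round(B.T@o["contact_force"],1),"grip",round(float(o["grip_width"])*1000,1))
    print("tool axes in bed cols x,y,z:\n",np.round(B.T@M,3))
    return o,M
E
python3 - <<'E'
from h import *
st()
for c in("top","scene"):
    W=tobed(np.load(f"W_{c}.npy"));x,y,z=np.moveaxis(W,-1,0)*1000
    f=lambda m:np.round(np.r_[np.nanpercentile(np.stack([x[m],y[m],z[m]]),[2,50,98],axis=1).T.ravel()],1).tolist() if m.sum()>5 else None
    print(c,"tab",f((z>52)&(z<64)&(x<-15)&(x>-110)&(y>15)&(y<70)),
     "wedge body",f((z>34)&(z<60)&(x<-15)&(x>-110)&(y>23)&(y<52)),
     "tube",f((z>55)&(z<75)&(x>60)&(x<205)&(abs(y)<10)),"knob",f((z>80)&(z<92)&(x<-100)&(abs(y)<30)),
     "nose",f((z>42)&(z<55)&(x>30)&(x<110)&(abs(y)<10)),"fence",f((z>38)&(z<46)&(x>-60)&(x<110)&(y>46)&(y<100)))
E
```

```text
t 1.1 tcp_bed [-556.1 -584.6  231.3] F_bed [-0.2  0.9 -0.4] grip 85.2
tool axes in bed cols x,y,z:
 [[ 0.     0.182 -0.983]
 [-0.    -0.983 -0.182]
 [-1.     0.    -0.   ]]
top tab [-54.5, -47.5, -40.5, 24.4, 36.7, 49.0, 52.9, 57.7, 61.5] wedge body [-54.2, -34.5, -15.6, 23.7, 37.9, 51.3, 35.9, 41.6, 59.6] tube [88.7, 143.0, 202.3, -9.6, -0.1, 9.5, 57.5, 65.2, 72.8] knob [-183.6, -170.9, -159.3, -12.0, 0.6, 12.7, 81.1, 86.0, 88.9] nose [53.9, 88.1, 90.0, -9.6, 2.4, 9.7, 42.6, 46.3, 54.4] fence [-45.6, -6.0, 95.5, 46.5, 58.0, 75.8, 38.4, 41.8, 45.4]
scene tab [-53.7, -46.9, -40.4, 22.7, 34.0, 47.6, 53.6, 57.0, 59.4] wedge body [-53.4, -38.1, -20.6, 23.2, 35.3, 50.8, 37.4, 40.8, 59.1] tube [90.6, 143.4, 202.6, -9.7, -1.4, 9.2, 59.7, 65.4, 72.5] knob [-699.0, -179.5, -159.3, -12.9, 6.9, 28.0, 80.4, 85.2, 91.4] nose [34.2, 54.9, 89.9, -9.0, -1.5, 8.0, 42.1, 43.9, 53.1] fence [-34.3, 53.3, 97.2, 46.3, 56.2, 72.3, 38.7, 41.2, 43.8]
```

```bash
python3 -m pendant '[40,0,0,0,0.1]' ; python3 -c "
from h import *
o,M=st();print(o['joints'])"
```

```text
clock: 1.23
tcp_pos: [0.2351, -0.6327, 0.2313]
orientation: [2.087, 0.266, -2.086]
contact_force: [-0.2, -0.2, 0.1]
grip_width: 0.0698
 t 1.23 tcp_bed [-556.1 -584.6  231.3] F_bed [-0.3 -0.2  0.1] grip 69.8
tool axes in bed cols x,y,z:
 [[ 0.     0.081 -0.997]
 [ 0.    -0.997 -0.081]
 [-1.    -0.    -0.   ]]
[ 1.09192009  0.47693554  0.04394273  1.55663852 -0.02274869  1.10852828
 -0.17617643]
```

```bash
python3 -m pendant '[55,0,-36,-24,0.081, 55,0,-36,-24,0, 55,0,-36,-24,0, 55,0,-36,-24,0, 55,0,-36,-24,0, 55,0,-36,-24,0, 55,0,-36,-24,0, 55,0,-36,-24,0, 55,0,-36,-24,0, 55,0,-36,-24,0, 55,0,-36,-24,0, 55,0,-36,-24,0, 55,0,-36,-24,0, 55,0,-36,-24,0, 55,0,-36,-24,0, 55,0,-36,-24,0]' 60; python3 -c "
from h import *
o,M=st();print(o['joints'])"
```

```text
clock: 3.22
tcp_pos: [0.5104, 0.0037, 0.2316]
orientation: [2.131, 0.186, -2.129]
contact_force: [0.9, -0.4, -0.5]
grip_width: 0.0552
 t 3.23 tcp_bed [-175.4   -5.   231.6] F_bed [ 0.8 -0.6 -0.5] grip 55.2
tool axes in bed cols x,y,z:
 [[ 0.001  0.002 -1.   ]
 [-0.    -1.    -0.002]
 [-1.     0.    -0.001]]
[ 0.17868563  0.22929013 -0.35631135  1.92404418  0.09447989  1.00360658
 -1.61614577]
```

```bash
python3 -m pendant '[55,30,-5,-4,0, 55,45,0,0,0, 55,45,0,0,0, 55,35,0,0,0, 55,20,0,0,0, 55,0,0,0,0, 20,0,0,0,0, 20,0,0,0,0, 20,0,0,0,0, 20,0,0,0,0]' 80; python3 -c "
from h import *
st()
p,W=cloud('wrist');cv2.imwrite('pics/w1.png',p[...,::-1])"
```

```text
clock: 4.47
tcp_pos: [0.5142, 0.0103, 0.0581]
orientation: [2.134, 0.19, -2.126]
contact_force: [-1.4, 5.0, 4.2]
grip_width: 0.024
 t 4.47 tcp_bed [-170.6    0.8   58.1] F_bed [-0.5  5.1  4.2] grip 24.0
tool axes in bed cols x,y,z:
 [[ 0.004  0.003 -1.   ]
 [ 0.002 -1.    -0.003]
 [-1.    -0.002 -0.004]]
```

View pics/w1.png

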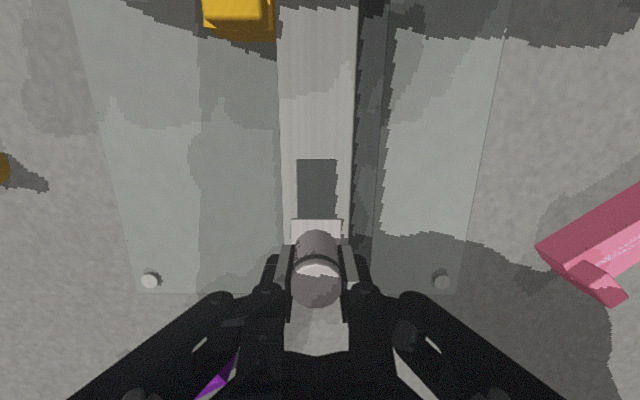

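```bash
python3 -m pendant '[20,0,0,-6,0, 20,0,0,-8,0, 20,0,0,-8,0, 20,0,0,-8,0, 20,0,0,-4,0, 20,0,0,-3,0, 20,0,0,-2,0, 20,0,0,0,0, 20,0,0,0,0]'; python3 -c "
from h import *
o,M=st()
T=np.linalg.inv(viewer.calibration('wrist')['world_to_cam']);print('cam in tool',M.T@(T[:3,3]-o['tcp_pos']), M.T@T[:3,:3])"
```

```text
clock: 5.65
tcp_pos: [0.5514, 0.0167, 0.058]
orientation: [2.131, 0.189, -2.129]
contact_force: [-3.3, 3.0, 6.0]
grip_width: 0.024
 t 5.65 tcp_bed [-132.8    0.8   58. ] F_bed [-2.8  3.5  6. ] grip 24.0
tool axes in bed cols x,y,z:
 [[ 0.001  0.003 -1.   ]
 [ 0.001 -1.    -0.003]
 [-1.    -0.001 -0.001]]
cam in tool [-0.14355866 -0.00079991 -0.08420864] [[ 4.51515819e-04  3.23950272e-01 -9.46074002e-01]
 [ 9.99998530e-01  1.41843211e-03  9.62944359e-04]
 [ 1.65388783e-03 -9.46073047e-01 -3.23949155e-01]]
```

```bash
python3 -m pendant '[20,0,0,-1.5,0, 20,0,0,-1.5,0, 20,0,0,-1,0, 20,0,0,0,0, 20,0,0,0,0]'; python3 -c "
from h import *
o,M=st()"
```

```text
clock: 6.28
tcp_pos: [0.5524, 0.0169, 0.0579]
orientation: [2.125, 0.188, -2.135]
contact_force: [-13.5, 2.8, 16.4]
grip_width: 0.0236
 t 6.28 tcp_bed [-131.9    0.8   57.9] F_bed [-12.8   5.   16.4] grip 23.6
tool axes in bed cols x,y,z:
 [[-0.005  0.003 -1.   ]
 [ 0.001 -1.    -0.003]
 [-1.    -0.001  0.005]]
```

```bash
python3 -m pendant '[20,0,0,1.5,0, 50,0,0,0,0, 50,0,0,0,0, 50,-20,0,0,0, 50,-50,0,0,0, 50,-50,0,0,0, 20,-50,10,0,0, 0,-50,15,0,0, 0,-50,15,0,0, 0,-50,15,0,0, 0,-50,15,0,0, 0,-50,15,0,0, 0,-50,15,0,0]'; python3 -c "
from h import *
o,M=st();print(o['joints'])
p,W=cloud('top');cv2.imwrite('pics/t1.png',cv2.resize(p[30:270,200:440,::-1],None,fx=2.5,fy=2.5))
W=tobed(W);x,y,z=np.moveaxis(W,-1,0)*1000
m=(z>80)&(z<92)&(x<-100)&(x>-200)&(abs(y)<30)
print('knob',x[m].mean(),m.sum())
m=(z>55)&(z<75)&(x>60)&(x<205)&(abs(y)<10);print('tube',np.nanpercentile(x[m],[2,50]))"
```

```text
clock: 7.9
tcp_pos: [0.571, -0.084, 0.5284]
orientation: [2.131, 0.186, -2.129]
contact_force: [-0.1, -0.3, 0.3]
grip_width: -0.0004
 t 7.9 tcp_bed [-130.8 -101.8  528.4] F_bed [-0.1 -0.3  0.3] grip -0.4
tool axes in bed cols x,y,z:
 [[ 0.001  0.001 -1.   ]
 [-0.001 -1.    -0.001]
 [-1.     0.001 -0.001]]
[ 0.26890296  0.20698767 -0.29440827  1.28755207  0.06023018  1.65445514
 -1.41107941]
knob -132.28367681413147 117
tube [ 99.51292691 150.6469369 ]
```

```bash
python3 -m pendant '[0,-50,0,0,0, 0,-50,0,0,0, 0,-50,0,0,0, 0,-50,0,0,0]'; python3 -c "
from h import *
o,M=st();print(o['joints'])"
```

```text
clock: 8.45
tcp_pos: [0.5728, -0.0859, 0.6436]
orientation: [2.132, 0.179, -2.129]
contact_force: [0.8, -0.2, -0.6]
grip_width: 0.0
 t 8.45 tcp_bed [-129.4 -104.   643.6] F_bed [ 0.7 -0.4 -0.6] grip 0.0
tool axes in bed cols x,y,z:
 [[ 0.001 -0.002 -1.   ]
 [-0.004 -1.     0.002]
 [-1.     0.004 -0.001]]
[-0.14567545  0.23927856  0.26857314  1.00439638 -0.06312707  1.90331962
 -1.30469356]
```

```bash
python3 -m pendant '[0,-60,0,0,0, 0,-60,0,0,0, 0,-60,0,0,0, 0,-60,0,0,0]'; python3 -c "
from h import *
o,M=st();print(o['joints'])"
```

```text
clock: 8.95
tcp_pos: [0.5352, -0.0796, 0.7454]
orientation: [2.295, 0.134, -1.909]
contact_force: [-1.2, 0.4, 0.8]
grip_width: 0.0
 t 8.95 tcp_bed [-165.4  -91.3  745.4] F_bed [-1.1  0.6  0.8] grip 0.0
tool axes in bed cols x,y,z:
 [[ 0.177 -0.006 -0.984]
 [-0.06  -0.998 -0.005]
 [-0.982  0.06  -0.177]]
[-0.58584792  0.13361833  0.77741996  0.9407565  -0.10382427  1.91481286
 -1.26468044]
```

The out-of-reach rows do lean the tool, now about 11° towards bed −19°. I'll continue.

```bash
python3 -m pendant '[0,-60,0,0,0, 0,-60,0,0,0, 0,-60,0,0,0]'; python3 -c "
from h import *
o,M=st();print(o['joints'])"
```

```text
clock: 9.32
tcp_pos: [0.5456, -0.0842, 0.7775]
orientation: [2.365, 0.166, -1.791]
contact_force: [1.0, 1.1, -1.7]
grip_width: 0.0005
 t 9.32 tcp_bed [-155.9  -97.7  777.5] F_bed [ 1.2  0.9 -1.7] grip 0.5
tool axes in bed cols x,y,z:
 [[ 0.266  0.02  -0.964]
 [-0.06  -0.998 -0.037]
 [-0.962  0.068 -0.264]]
[-0.85243577  0.23385945  1.35582906  0.89060067 -0.36114858  1.91498349
 -1.07276825]
```

```bash
python3 -m pendant '[0,-40,0,-40,0, 0,-40,0,-40,0, 0,-40,0,-40,0]'; python3 -c "
from h import *
o,M=st();print(o['joints'])"
```

```text
clock: 9.7
tcp_pos: [0.5952, -0.0798, 0.796]
orientation: [2.396, 0.108, -1.751]
contact_force: [0.2, 0.7, 0.1]
grip_width: -0.0
 t 9.7 tcp_bed [-106.3 -101.9  796. ] F_bed [0.4 0.7 0.1] grip -0.0
tool axes in bed cols x,y,z:
 [[ 0.295 -0.012 -0.955]
 [-0.095 -0.995 -0.017]
 [-0.951  0.096 -0.295]]
[-0.31348369  0.23780518  0.5429453   0.70112302 -0.14900013  1.9148035
 -1.27101186]
```

```bash
python3 -m pendant '[0,-50,0,-30,0, 0,-50,0,-30,0, 0,-50,0,-30,0, 0,-50,0,-30,0]'; python3 -c "
from h import *
o,M=st();print(o['joints'])"
```

```text
clock: 10.2
tcp_pos: [0.5982, -0.0463, 0.8819]
orientation: [2.526, 0.07, -1.516]
contact_force: [-0.2, 0.7, 0.3]
grip_width: 0.0001
 t 10.2 tcp_bed [-97.5 -69.4 881.9] F_bed [-0.1  0.7  0.3] grip 0.1
tool axes in bed cols x,y,z:
 [[ 0.457 -0.031 -0.889]
 [-0.14  -0.989 -0.038]
 [-0.878  0.142 -0.457]]
[-0.39047943  0.25108056  0.63475257  0.51250681 -0.19102879  1.91486704
 -1.3143119 ]
```

```bash
cat > clr.py <<'E'
from h import *
o,M=st();Mb=B.T@M
def run(delta,tcp):
    d,y,z=Mb.T; y2=y*np.cos(delta)+z*np.sin(delta); z2=np.cross(d,y2)
    S,A,Bb=np.meshgrid(np.arange(73,420,4),np.linspace(-1,1,21),np.linspace(-1,1,21),indexing="ij")
    for ha,hb in((42.5,38),):
        P=(np.array(tcp)-S[...,None]*d+ha*A[...,None]*y2+hb*Bb[...,None]*z2).reshape(-1,3)
        k=P[P[:,2]<86]; dk=(np.hypot(k[:,0]+132,k[:,1])-13).min() if len(k) else 99
        b=np.abs(P-[2.5,15,155])-[22.5,128,39]; db=np.linalg.norm(np.maximum(b,0),axis=1).min()
        print("tcp",tcp,"delta",delta,"body: knob",round(dk,1),"rack",round(db,1),"min z",round(P[:,2].min(),1))
    c=np.array(tcp)-144*d-84*z2;print("cam",c.round())
    a,bv=[14.5*y2,11*z2]
    C=np.array([tcp+i*a+j*bv for i in(-1,1) for j in(-1,1)]);print(C.round(1).tolist())
for dl in(-.035,):
    for t in([-66,37,21],[-34,37,21],[-28,37,21]): run(dl,t)
E
python3 clr.py
```

```text
t 10.2 tcp_bed [-97.5 -69.4 881.9] F_bed [-0.1  0.7  0.3] grip 0.1
tool axes in bed cols x,y,z:
 [[ 0.457 -0.031 -0.889]
 [-0.14  -0.989 -0.038]
 [-0.878  0.142 -0.457]]
tcp [-66, 37, 21] delta -0.035 body: knob -10.2 rack 46.1 min z 61.2
cam [-57.  63. 185.]
[[-56.2, 52.1, 23.7], [-75.8, 50.5, 13.7], [-56.2, 23.5, 28.3], [-75.8, 21.9, 18.3]]
tcp [-34, 37, 21] delta -0.035 body: knob 12.7 rack 15.3 min z 61.2
cam [-25.  63. 185.]
[[-24.2, 52.1, 23.7], [-43.8, 50.5, 13.7], [-24.2, 23.5, 28.3], [-43.8, 21.9, 18.3]]
tcp [-28, 37, 21] delta -0.035 body: knob 18.6 rack 10.0 min z 61.2
cam [-19.  63. 185.]
[[-18.2, 52.1, 23.7], [-37.8, 50.5, 13.7], [-18.2, 23.5, 28.3], [-37.8, 21.9, 18.3]]
```

```bash
python3 -m pendant '[0,10,0,0,-0.1765, 0,20,0,0,-0.1765, 0,20,0,0,-0.1765, 0,20,0,0,-0.1765, 0,20,0,0,-0.1765, 0,20,0,0,-0.1765, 0,20,0,0,-0.1765, 0,20,0,0,-0.1765, 0,20,0,0,-0.1765, 0,20,0,0,-0.1765, 0,20,0,0,-0.1765, 0,20,0,0,-0.1765, 0,20,0,0,-0.1765, 0,20,0,0,-0.1765, 0,20,0,0,-0.1765, 0,10,0,0,-0.1765, 0,0,0,0,-0.1765, 0,0,0,0,-0.1765, 0,0,0,0,0]' 60
python3 - <<'E'
from h import *
o,M=st();print(o['joints'])
D=(np.array([-95,40,250])-tobed(o['tcp_pos'])*1000);print("shift tool to (-95,40,250):",(B.T@M).T@D)
for v in np.eye(3): print("bed unit",v,"-> tool",np.round((B.T@M).T@v,3))
E
```

```text
clock: 12.58
tcp_pos: [0.7401, -0.0643, 0.6174]
orientation: [-0.235, 1.079, 0.068]
contact_force: [-0.2, 0.5, 0.2]
grip_width: 0.0004
 t 12.57 tcp_bed [  39.1 -111.5  617.4] F_bed [-0.1  0.5  0.2] grip 0.4
tool axes in bed cols x,y,z:
 [[ 0.456  0.     0.89 ]
 [-0.14   0.988  0.071]
 [-0.879 -0.157  0.45 ]]
[-0.22031953  0.22004715  0.25681205  1.17165933 -0.00437365  1.26223348
  1.7981209 ]
shift tool to (-95,40,250): [ 240.6637639   207.12104715 -274.06142467]
bed unit [1. 0. 0.] -> tool [0.456 0.    0.89 ]
bed unit [0. 1. 0.] -> tool [-0.14   0.988  0.071]
bed unit [0. 0. 1.] -> tool [-0.879 -0.157  0.45 ]
```

```bash
python3 -m pendant '[0,21,21.4,-31,0, 0,21,21.4,-31,0, 0,21,21.4,-31,0, 0,21,21.4,-31,0, 0,21,21.4,-31,0, 0,21,21.4,-31,0, 0,21,21.4,-31,0, 0,21,21.4,-31,0, 0,21,21.4,-31,0, 0,21,21.4,-31,0, 0,21,21.4,-31,0, 0,0,0,0,0]'
python3 - <<'E'
from h import *
o,M=st();print(o['joints'])
D=(np.array([-68,37,48])-tobed(o['tcp_pos'])*1000);print("shift:",(B.T@M).T@D)
p,W=cloud('wrist');cv2.imwrite('pics/w2.png',p[...,::-1])
W=tobed(W);x,y,z=np.moveaxis(W,-1,0)*1000
m=(z>54)&(z<64)&(x<-25)&(x>-90)&(y>15)&(y<60);print('tab',np.nanpercentile(x[m],[2,50,98]),np.nanpercentile(y[m],[2,50,98]),m.sum())
E
```

```text
clock: 14.08
tcp_pos: [0.5118, 0.0746, 0.2213]
orientation: [-0.237, 1.083, 0.069]
contact_force: [-0.6, -0.9, 0.4]
grip_width: 0.0003
 t 14.07 tcp_bed [-161.9   64.6  221.3] F_bed [-0.7 -0.8  0.4] grip 0.3
tool axes in bed cols x,y,z:
 [[ 0.452 -0.001  0.892]
 [-0.14   0.988  0.072]
 [-0.881 -0.157  0.446]]
[-0.45877355  0.0295915   0.03386907  2.28334242  0.57914506  0.46816464
  0.88391291]
shift: [ 1.98945695e+02 -1.81413332e-01  4.52975853e+00]
tab [-50.89025693 -47.43711747 -37.6749024 ] [25.10986546 37.89911185 50.12520387] 235
```

View pics/w2.png

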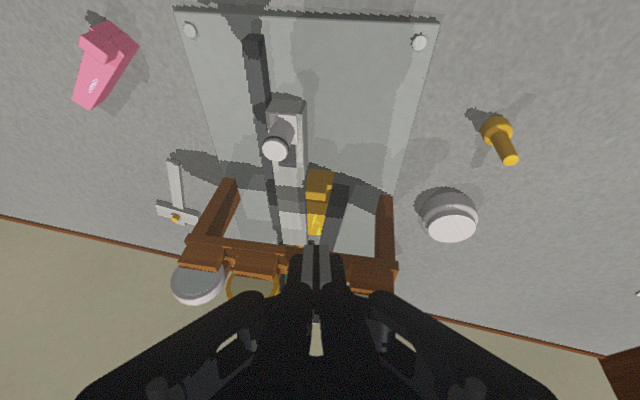

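The flipped wrist view shows the brass wedge at (318,185), between the bar and the fence and under the rack. The knob is at (275,148), and the bystanders are in place. I'm approaching along the tool axis.

```bash
python3 -m pendant '[0,40,0,1,0, 0,40,0,1,0, 0,40,0,1,0, 0,35,0,1,0, 0,25,0,0.5,0, 0,19,0,0,0, 0,0,0,0,0]'
python3 - <<'E'
from h import *
o,M=st();print(o['joints'])
E
```

```text
clock: 15.0
tcp_pos: [0.6139, 0.0628, 0.0533]
orientation: [-0.236, 1.077, 0.066]
contact_force: [-0.7, 0.1, 0.3]
grip_width: -0.0
 t 15.0 tcp_bed [-63.4  35.4  53.3] F_bed [-0.7  0.2  0.3] grip -0.0
tool axes in bed cols x,y,z:
 [[ 0.457  0.002  0.889]
 [-0.142  0.987  0.071]
 [-0.878 -0.159  0.452]]
[-0.35572029  0.49076336  0.05318961  2.20225613  1.61354306  0.18163565
 -0.1062376 ]
```

```bash
python3 -m pendant '[0,3.4,2,-6.2,0, 0,0,0,0,0]'
python3 - <<'E'
from h import *
o,M=st();print(o['joints'])
E
```

```text
clock: 15.25
tcp_pos: [0.6083, 0.0639, 0.048]
orientation: [-0.236, 1.077, 0.068]
contact_force: [-0.4, -0.8, -0.3]
grip_width: -0.0003
 t 15.25 tcp_bed [-68.6  37.5  48. ] F_bed [-0.5 -0.7 -0.3] grip -0.3
tool axes in bed cols x,y,z:
 [[ 0.458  0.     0.889]
 [-0.141  0.987  0.072]
 [-0.878 -0.158  0.452]]
[-0.33215539  0.49566102  0.01833825  2.21340933  1.69325892  0.19962718
 -0.1855517 ]
```

```bash
python3 -m pendant '[0,2.3,0,4.5,0, 0,2.3,0,4.5,0, 0,2.3,0,4.5,0, 0,2.3,0,4.5,0, 0,2.3,0,4.5,0, 0,0,0,0,0]'
python3 - <<'E'
from h import *
o,M=st();print(o['joints'][5])
p,W=cloud('wrist');cv2.imwrite('pics/w3.png',p[...,::-1])
E
```

```text
clock: 16.0
tcp_pos: [0.6329, 0.0685, 0.0467]
orientation: [-0.237, 1.078, 0.069]
contact_force: [-0.1, 0.5, 0.1]
grip_width: -0.0002
 t 16.0 tcp_bed [-43.6  37.7  46.7] F_bed [0.  0.5 0.1] grip -0.2
tool axes in bed cols x,y,z:
 [[ 0.456 -0.001  0.89 ]
 [-0.14   0.987  0.073]
 [-0.879 -0.158  0.45 ]]
0.19095364247675492
```

View pics/w3.png

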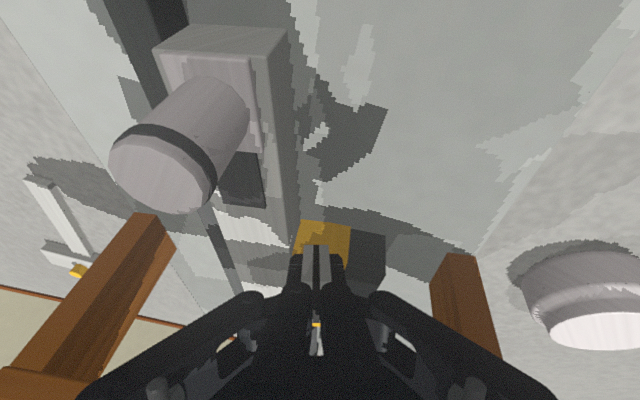

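```bash
python3 -m pendant '[0,2.7,0,5.3,0, 0,0,0,0,0, 0,-1.8,0,-3.6,0, 0,8,1.5,-4,0, 0,8,1.5,-4,0, 0,7,1,-3.7,0, 0,0,0,0,0]'
python3 - <<'E'
from h import *
o,M=st();print(o['joints'])
p,W=cloud('wrist');Wb=tobed(W)*1000
x,y,z=np.moveaxis(Wb,-1,0)
cv2.imwrite('pics/w4.png',p[...,::-1])
# tab near face: brass pixels
h=cv2.cvtColor(p,cv2.COLOR_RGB2HSV);m=(h[...,0]>15)&(h[...,0]<32)&(h[...,1]>150)&(x>-80)&(x<0)&(y>15)&(y<60)
print('tab',np.nanpercentile(x[m],[5,50,95]),np.nanpercentile(y[m],[5,95]),np.nanpercentile(z[m],[5,95]),m.sum())
E
```

```text
clock: 16.92
tcp_pos: [0.6338, 0.0688, 0.0201]
orientation: [-0.237, 1.079, 0.07]
contact_force: [-0.1, 0.3, -0.2]
grip_width: 0.0003
 t 16.93 tcp_bed [-42.8  37.9  20.1] F_bed [-0.   0.3 -0.2] grip 0.3
tool axes in bed cols x,y,z:
 [[ 0.455 -0.002  0.89 ]
 [-0.14   0.987  0.073]
 [-0.879 -0.158  0.449]]
[-0.26471245  0.57683604 -0.05450619  2.15339326  1.77091087  0.23343909
 -0.24262172]
tab [-29.88986351 -28.17166456 -18.31602883] [42.00188192 46.84052689] [52.5005897 59.699873 ] 218
```

```bash
python3 -m pendant '[0,0.9,0,1.8,0, 0,0.9,0,1.8,0, 0,0.9,0,1.8,0, 0,0.9,0,1.8,0, 0,0,0,0,0]'
python3 - <<'E'
from h import *
st()
E
```

```text
clock: 17.6
tcp_pos: [0.6413, 0.0699, 0.0203]
orientation: [-0.237, 1.08, 0.069]
contact_force: [-5.5, -0.7, 4.2]
grip_width: -0.0001
 t 17.6 tcp_bed [-35.2  37.7  20.3] F_bed [-5.6  0.3  4.2] grip -0.1
tool axes in bed cols x,y,z:
 [[ 0.455 -0.001  0.891]
 [-0.14   0.987  0.073]
 [-0.879 -0.158  0.449]]
```

```bash
python3 -m pendant '[0,0.7,0,1.3,0, 0,0.7,0,1.3,0, 0,0,0,0,0]'; python3 -c "
from h import *
st()"; python3 -m pendant '[0,0.7,0,1.3,0, 0,0.7,0,1.3,0, 0,0,0,0,0]'; python3 -c "
from h import *
st()"
```

```text
clock: 17.98
tcp_pos: [0.6428, 0.0702, 0.0197]
orientation: [-0.237, 1.081, 0.069]
contact_force: [-11.3, -0.3, 6.9]
grip_width: 0.0
 t 17.98 tcp_bed [-33.6  37.7  19.7] F_bed [-11.2   1.7   6.9] grip 0.0
tool axes in bed cols x,y,z:
 [[ 0.453 -0.002  0.891]
 [-0.14   0.987  0.073]
 [-0.88  -0.158  0.447]]
clock: 18.35
tcp_pos: [0.6445, 0.0705, 0.0192]
orientation: [-0.237, 1.083, 0.069]
contact_force: [-15.7, -0.8, 9.9]
grip_width: 0.0003
 t 18.35 tcp_bed [-31.9  37.7  19.2] F_bed [-15.6   1.9   9.9] grip 0.3
tool axes in bed cols x,y,z:
 [[ 0.452 -0.002  0.892]
 [-0.14   0.987  0.073]
 [-0.881 -0.158  0.446]]
```

```bash
python3 -m pendant '[0,0.3,0,1.5,0, 0,0.5,0,1.4,0, 0,0,0,0,0]'; python3 -c "
from h import *
st()"; python3 -m pendant '[0,0.5,0,1.4,0, 0,0,0,0,0]'; python3 -c "
from h import *
st()"
```

```text
clock: 18.73
tcp_pos: [0.6463, 0.0708, 0.0193]
orientation: [-0.237, 1.085, 0.069]
contact_force: [-19.0, -2.2, 11.2]
grip_width: 0.0003
 t 18.73 tcp_bed [-30.1  37.7  19.3] F_bed [-19.1   1.1  11.2] grip 0.3
tool axes in bed cols x,y,z:
 [[ 0.45  -0.002  0.893]
 [-0.14   0.987  0.073]
 [-0.882 -0.158  0.445]]
clock: 18.98
tcp_pos: [0.6471, 0.0709, 0.0193]
orientation: [-0.238, 1.085, 0.069]
contact_force: [-21.5, -3.0, 13.7]
grip_width: -0.0
 t 18.98 tcp_bed [-29.2  37.7  19.3] F_bed [-21.7   0.8  13.7] grip -0.0
tool axes in bed cols x,y,z:
 [[ 0.45  -0.002  0.893]
 [-0.14   0.987  0.073]
 [-0.882 -0.158  0.444]]
```

```bash
python3 -m pendant '[0,0.5,0,1.4,0, 0,0,0,0,0]'; python3 -c "
from h import *
st()"; python3 -m pendant '[0,-1,0,-2,0, 0,-2,0,-4,0, 0,-10,0,0,0, 0,-30,0,0,0, 0,-45,0,0,0, 0,-45,0,0,0, 0,-45,0,0,0, 0,0,0,0,0]'
python3 - <<'E'
from h import *
o,M=st();print(o['joints'])
p,W=cloud('wrist');cv2.imwrite('pics/w5.png',p[...,::-1])
x,y,z=np.moveaxis(tobed(W)*1000,-1,0)
m=(z>80)&(z<92)&(x<-100)&(x>-200)&(abs(y)<30);print('knob',np.nanmean(x[m]),np.nanmean(y[m]),m.sum())
h=cv2.cvtColor(p,cv2.COLOR_RGB2HSV);m=(h[...,0]>15)&(h[...,0]<32)&(h[...,1]>150)&(x>-80)&(x<0)&(y>15)&(y<60)
print('tab',np.nanpercentile(x[m],[5,50,95]),np.nanpercentile(y[m],[5,95]),np.nanpercentile(z[m],[5,95]),m.sum())
print((B.T@M).T)
E
```

```text
clock: 19.23
tcp_pos: [0.648, 0.0711, 0.0193]
orientation: [-0.238, 1.086, 0.069]
contact_force: [-24.2, -2.7, 16.1]
grip_width: -0.0
 t 19.23 tcp_bed [-28.3  37.7  19.3] F_bed [-24.3   1.5  16.1] grip -0.0
tool axes in bed cols x,y,z:
 [[ 0.449 -0.002  0.893]
 [-0.14   0.987  0.073]
 [-0.882 -0.158  0.443]]
clock: 20.23
tcp_pos: [0.5668, 0.0824, 0.1776]
orientation: [-0.236, 1.071, 0.069]
contact_force: [-0.3, -0.4, -1.0]
grip_width: -0.0
 t 20.23 tcp_bed [-106.4   62.9  177.6] F_bed [-0.3 -0.3 -1. ] grip -0.0
tool axes in bed cols x,y,z:
 [[ 0.462 -0.     0.887]
 [-0.139  0.988  0.073]
 [-0.876 -0.157  0.457]]
[-0.20587837  0.20505227 -0.20444818  2.21255096  0.81275808  0.39377267
  0.6779033 ]
knob -133.68225158938375 2.1387535104991735 931
tab [-21.28016919 -19.87797212  -8.298805  ] [23.68691285 51.31851819] [ 16.38596766 130.03894841] 543
[[ 4.62458175e-01 -1.39462766e-01 -8.75604119e-01]
 [-3.47589369e-04  9.87523328e-01 -1.57472397e-01]
 [ 8.86641030e-01  7.31287482e-02  4.56639760e-01]]
```

View pics/w5.png

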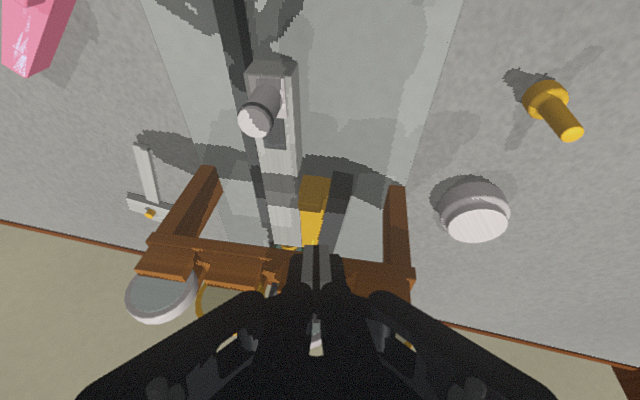

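The wedge's near face is now at bed x ≈ −20 and it held after the push of about 24 N. The knob and bar are in place and the bystanders look untouched. Next is the pull test, so I'm rolling the jaws level.

```bash
python3 -m pendant '[60,-10,0,0,0.166, 60,0,0,0,0.165, 60,0,0,0,0]'
python3 - <<'E'
from h import *
o,M=st();print(o['joints'])
D=(np.array([-124,-2,125])-tobed(o['tcp_pos'])*1000);print("shift",(B.T@M).T@D)
E
```

```text
clock: 20.65
tcp_pos: [0.561, 0.0818, 0.1815]
orientation: [0.059, 1.073, -0.11]
contact_force: [-0.3, 0.0, 0.8]
grip_width: 0.0543
 t 20.65 tcp_bed [-112.2   63.2  181.5] F_bed [-0.3  0.1  0.8] grip 54.3
tool axes in bed cols x,y,z:
 [[ 0.455  0.287  0.843]
 [-0.141  0.958 -0.25 ]
 [-0.879 -0.005  0.477]]
[-0.24482952  0.1888345  -0.16467483  2.21746828  0.76238127  0.40123581
  0.39382889]
shift [ 53.46840963 -65.59244761 -20.5524739 ]
```

```bash
python3 -m pendant '[60,18,-22,-7,0, 60,18,-22,-7,0, 60,17,-21,-7,0, 60,0,0,0,0]'
python3 - <<'E'
from h import *
o,M=st();print(o['joints'])
D=(np.array([-124,-2,60])-tobed(o['tcp_pos'])*1000);print("shift",(B.T@M).T@D)
E
```

```text
clock: 21.15
tcp_pos: [0.5585, 0.0145, 0.1238]
orientation: [0.058, 1.076, -0.112]
contact_force: [0.1, 0.3, 0.5]
grip_width: 0.0603
 t 21.15 tcp_bed [-126.2   -2.7  123.8] F_bed [0.2 0.3 0.5] grip 60.3
tool axes in bed cols x,y,z:
 [[ 0.452  0.288  0.844]
 [-0.143  0.958 -0.25 ]
 [-0.88  -0.007  0.474]]
[-0.22546252  0.27239692 -0.01624704  2.29656021  1.03234344  0.20797102
  0.23269679]
shift [ 57.11409157   1.7616442  -28.58156714]
```

```bash
python3 -m pendant '[60,14,0.4,-6.5,0, 60,14,0.4,-7,0, 60,0,0,0,0]'
python3 - <<'E'
from h import *
o,M=st();print(o['joints'])
D=(np.array([-124,-2,60])-tobed(o['tcp_pos'])*1000);print("shift",(B.T@M).T@D)
E
```

```text
clock: 21.52
tcp_pos: [0.5614, 0.0181, 0.0944]
orientation: [0.058, 1.073, -0.107]
contact_force: [1.0, 0.2, 0.6]
grip_width: 0.06
 t 21.52 tcp_bed [-122.8    0.4   94.4] F_bed [1.  0.  0.6] grip 60.0
tool axes in bed cols x,y,z:
 [[ 0.456  0.285  0.843]
 [-0.14   0.959 -0.248]
 [-0.879 -0.005  0.476]]
[-0.22778542  0.33887803 -0.01866679  2.30919827  1.43197734  0.18044837
 -0.17503664]
shift [ 30.00812917  -2.46043965 -16.83618391]
```

```bash
python3 -m pendant '[60,15,-1.2,-8.4,0, 60,15,-1.2,-8.4,0, 60,0,0,0,0]'
python3 - <<'E'
from h import *
o,M=st();print(o['joints'])
D=(np.array([-124,-2,60])-tobed(o['tcp_pos'])*1000);print("shift",(B.T@M).T@D)
p,W=cloud('wrist');cv2.imwrite('pics/w6.png',p[...,::-1])
E
```

```text
clock: 21.9
tcp_pos: [0.5606, 0.0146, 0.0604]
orientation: [0.06, 1.073, -0.109]
contact_force: [0.0, -0.2, -0.1]
grip_width: 0.0598
 t 21.9 tcp_bed [-124.2   -2.9   60.4] F_bed [-0.  -0.2 -0.1] grip 59.8
tool axes in bed cols x,y,z:
 [[ 0.455  0.287  0.843]
 [-0.14   0.958 -0.251]
 [-0.879 -0.004  0.477]]
[-0.13482397  0.41652325 -0.11862198  2.31991153  1.85657084  0.22509556
 -0.59035919]
shift [ 0.30695928  0.88116025 -0.25890179]
```

View pics/w6.png

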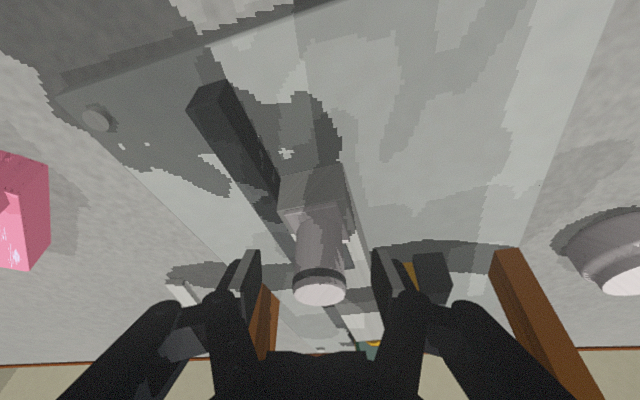

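The knob is centred between the open pads at (320,270). Closing on it now.

```bash
python3 -m pendant '[20,0,0.9,0,0, 20,0,0,0,0, 20,0,0,0,0, 20,0,0,0,0, 20,0,0,0,0]' 50
python3 - <<'E'
from h import *
o,M=st();print(o['joints'])
E
```

```text
clock: 22.58
tcp_pos: [0.5614, 0.0161, 0.0617]
orientation: [0.061, 1.07, -0.109]
contact_force: [-2.8, 0.9, 6.1]
grip_width: 0.0247
 t 22.57 tcp_bed [-123.1   -1.5   61.7] F_bed [-2.6  1.3  6.1] grip 24.7
tool axes in bed cols x,y,z:
 [[ 0.458  0.287  0.841]
 [-0.14   0.958 -0.251]
 [-0.878 -0.003  0.479]]
[-0.13966669  0.41444127 -0.11634706  2.31961761  1.85810531  0.22520965
 -0.59495405]
```

```bash
python3 -m pendant '[20,-0.9,-0.57,-1.7,0, 20,-0.9,-0.57,-1.7,0, 20,-0.9,-0.57,-1.7,0, 20,-0.9,-0.57,-1.7,0, 20,-0.9,-0.57,-1.7,0, 20,0,0,0,0]'
python3 - <<'E'
from h import *
o,M=st();print(o['joints'])
D=(np.array([-135.1,-1.5,61.7])-tobed(o['tcp_pos'])*1000);print("shift",(B.T@M).T@D)
E
```

```text
clock: 23.32
tcp_pos: [0.5524, 0.0145, 0.0617]
orientation: [0.061, 1.069, -0.108]
contact_force: [3.4, 2.5, 5.7]
grip_width: 0.0244
 t 23.32 tcp_bed [-132.2   -1.6   61.7] F_bed [3.8 1.9 5.7] grip 24.4
tool axes in bed cols x,y,z:
 [[ 0.459  0.287  0.841]
 [-0.14   0.958 -0.251]
 [-0.877 -0.003  0.48 ]]
[-0.11810396  0.40639924 -0.14259569  2.33863482  1.89153182  0.23802131
 -0.62814629]
shift [-1.30235539 -0.77500506 -2.48781801]
```

```bash
python3 -m pendant '[20,-0.7,-0.43,-1.3,0, 20,-0.7,-0.43,-1.3,0, 20,0,0,0,0, 20,0,0,0,0]'
python3 - <<'E'
from h import *
o,M=st()
p,W=cloud('top');cv2.imwrite('pics/t2.png',cv2.resize(p[30:270,200:440,::-1],None,fx=2.5,fy=2.5))
x,y,z=np.moveaxis(tobed(W)*1000,-1,0)
m=(z>55)&(z<75)&(x>60)&(x<205)&(abs(y)<10);print('tube',np.nanpercentile(x[m],[2,50]))
E
```

```text
clock: 23.82
tcp_pos: [0.5495, 0.014, 0.0617]
orientation: [0.061, 1.069, -0.109]
contact_force: [4.8, 3.3, 5.2]
grip_width: 0.0246
 t 23.82 tcp_bed [-135.2   -1.6   61.7] F_bed [5.3 2.4 5.2] grip 24.6
tool axes in bed cols x,y,z:
 [[ 0.459  0.287  0.841]
 [-0.14   0.958 -0.251]
 [-0.877 -0.003  0.48 ]]
tube [ 98.79018061 151.14184138]
```

```bash
python3 -m pendant '[60,0,0,0,0, 60,0,0,0,0, 60,0,0,0,0, 60,0,0,0,0, 60,-15,0,5,0, 60,-30,0,10,0, 60,-40,0,0,0, 60,-40,0,0,0, 60,-50,0,0,0, 60,-50,0,0,0, 60,0,0,0,0]'
python3 - <<'E'
from h import *
o,M=st()
for c in('top','scene'):
    p,W=cloud(c);cv2.imwrite(f'pics/end_{c}.png',cv2.resize(p[:,:,::-1] if c=='top' else p[120:320,200:520,::-1],None,fx=1 if c=='top' else 2.4,fy=1 if c=='top' else 2.4))
    x,y,z=np.moveaxis(tobed(W)*1000,-1,0);W0=tobed(np.load(f'W_{c}.npy'))*1000
    m=(z>80)&(z<92)&(x<-100)&(x>-170)&(abs(y)<20);print(c,'knob',np.nanmean(x[m]),m.sum())
    m=(z>55)&(z<75)&(x>60)&(x<205)&(abs(y)<10);print('tube',np.nanpercentile(x[m],[2,50]))
    m=(z>52)&(z<64)&(x<0)&(x>-60)&(y>15)&(y<55);print('tab',np.nanpercentile(x[m],[2,50,98]) if m.sum() else None)
    for n in('cap','thumbscrew','gauge'): print(n,[np.round(q['location'],3).tolist() for q in nets.look_for(n,c)[:1]])
E
```

```text
clock: 25.25
tcp_pos: [0.4675, 0.0223, 0.2417]
orientation: [0.056, 1.062, -0.119]
contact_force: [0.8, -1.3, -0.3]
grip_width: 0.06
 t 25.25 tcp_bed [-214.6   20.7  241.7] F_bed [ 0.6 -1.4 -0.3] grip 60.0
tool axes in bed cols x,y,z:
 [[ 0.462  0.293  0.837]
 [-0.152  0.956 -0.251]
 [-0.874 -0.011  0.486]]
top knob -132.26534308707855 120
tube [ 99.18689446 150.89808952]
tab [-21.28965834 -15.88500152  -9.58316928]
cap [[0.644, 0.252, 0.04]]
thumbscrew []
gauge [[0.789, -0.162, 0.009]]
scene knob -131.41275636081144 133
tube [100.89965779 153.03328353]
tab [-20.62963301 -20.13769611 -19.71511987]
cap [[0.68, 0.019, 0.01]]
thumbscrew [[0.52, 0.235, 0.019]]
gauge [[0.792, -0.163, 0.007]]
```

View pics/end_scene.png

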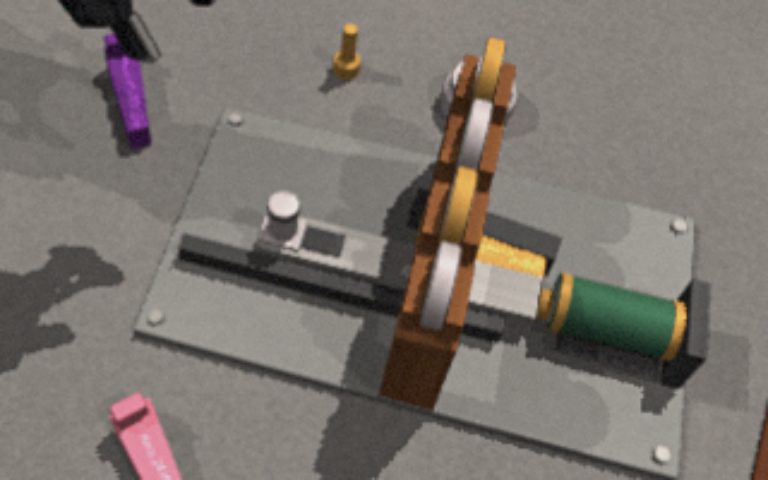

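The final view shows the tube against the back stop, the nose on the tube, the knob sprung back, the wedge in, and the cap and screw standing. Handing in.

```bash
python3 -c "
from bench import r
print(r.hand_in())"
```

```text
the job is handed in; nothing more can be done
None
```

I finished the job in the order asked and handed it in at about 25 s; the hand-in gives no verdict.

- **Bar and tube:** I pinched the knob and slid the bar forward until the resistance rose to about 13 N. The bar is at about 0.060 m. The tube's near end reads 99–101 mm, against 100 mm when home.
- **Wedge:** The pendant has no tilt command, so I leaned the tool about 29° with moves past the arm's reach. I moved the loose wedge up to the fence first, then pushed low on the tab to about 24 N. That force may include some fingertip drag on the bed. The wedge's near face stayed at bed x of about −20 mm after I let go, and again after the pull test.
- **Lock test:** I pulled the knob 12.1 mm back and the force rose to about 5 N, close to the 4.4 N given for the spring at 12 mm. After I let go, the knob read −132.3 mm (top camera) and −131.4 mm (scene camera), its place before the pull, so the bar held.
- **Surroundings:** The gauge, cap and thumb screw read within about 5 mm of their first positions. I felt no contact with the rack; the smallest gap I calculated between it and the gripper body was about 10 mm.

**Checks that disagreed:** In the last look the top camera missed the thumb screw. The scene camera also reported the cap at a wrong spot on the bed. In each case the other camera and the picture showed the item in its place.

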